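Lock the test bar, key in the test cycle, free it again

ROBOT

A 7-joint arm with a two-finger parallel gripper is mounted at the origin on the work surface. World frame = base frame: x ahead of the robot, y to its left, z up, the work surface at z = 0. Lengths are in m, angles in rad, forces in N, time in s.
With the tool pointing down it reaches from about 0.4 to 0.925 m from the base axis. Payload 4.1 kg.
Tool frame: the origin (TCP) lies midway between the tips of the shut fingers; the grasp point (between the pads) lies 19 mm behind it; z points along the fingers, y is the line along which they close (so a half turn about z gives the same grasp; the last joint's range is limited). The gripper opens to 85 mm and grips with 20 to 120 N. Pads are 22 mm wide; open, the fingers measure 114 mm over their backs; the gripper's body (76 mm by 85 mm) begins 54 mm behind the grasp point. The pads swing forward as they close: fully open they stand 13 mm farther back than shut.
Start: joints at [1.024, 0.398, 0.045, 1.537, -0.019, 1.207, -0.051], TCP at [0.281, -0.586, 0.231] pointing down, gripper open.
Joint ranges: [-2.82, 2.82], [-0.49, 2.23], [-1.37, 1.46], [0, 2.46], [-1.36, 4.5], [0.23, 2], [-2.94, 2.94]. Speed limits (rad/s): [2.57, 2.57, 3.14, 3.14, 3.14, 3.14, 3.14].

INTERFACE

Orientations are given as a rotation vector (axis times angle).
In Python, from plant import env gives the robot as it stands.
- The arm moves only by the shell command python3 -m handwheel 'ROWS'. ROWS is JSON, one flat list of numbers, 5 for each row, row after row: the shift along the tool's x, y, z as a fraction of full scale, then the turn about the tool's z as a fraction of full scale, then the gripper command: -1 is shut, 1 is fully open, values between are in proportion. A call has 1 to 20 rows; each row is the pose to reach, as a shift and turn from the pose commanded when the call began, along the tool's axes at that moment; what a row does not reach only later rows make up. Full scale, the value 1, is 1 m for a shift and 60 degrees for a turn. A row lasts 1/10 s, in which the tool goes at most 50 mm and 8.59 degrees, less where a joint would pass 70% of its speed; a pose out of reach is approached as far as the arm can. A call with a number of a shift or a turn outside -1 to 1 is refused whole. A call with a gripper value outside its range is refused whole. The fingers move at their own pace and stop on an object; the grip force is fixed at half the most. Time passes only in rows, so rows that repeat a pose let the fingers close. It gives the time, the measured TCP pose, the force, the opening and the grip force at its end, in the units of the state.
- env.get_obs(): the state, without advancing time (a new reading comes with each control period).
- env.capture(name): name is "scene" or "top" or "wrist"; returns the picture (400x640x3 uint8, red, green, blue); there is no depth.
- env.get_calibration(name): a dict with "fx", "fy", "cx", "cy" (pixels), "rvec" (rotation vector, rad) and "tvec" (3), from world to camera coordinates, as OpenCV has them; the wrist camera has in their place "tool_from_camera" (4x4, takes a point from camera to tool coordinates, whose origin is the TCP and whose axes are the flange's). Camera axes: x right, y down, z forward; pixel columns grow to the right and rows downward; lengths in m; the calibration is good to about 2 mm. A picture is of the moment at which its call begins: read the wrist's pose just before it. get_calibration takes no time and is no camera call.
- env.job_done(): hands the job in; it is judged then, once.
The state is a dict: "time_s": time; "joint_positions": joint angles; "joint_vel": joint speeds; "effort": joint torques, N m; "position": TCP position; "eef_rot": TCP orientation; "wrist_force": force on the tool from outside, world axes, zero at the start; "torque": the same for the moment, N m; "width": finger opening in m; "gripper_force": force on a finger pad.
Only numpy, scipy, OpenCV 4.12 (cv2) and the standard library are available. Lean on these libraries where they do the work, as an engineer would, in place of code of your own. Each camera call takes 0.05 s, during which the arm holds its last target. There are 200 camera calls.

TASK

Run one cycle on the test bar: squeeze the two orange handles of the locking pliers together until they snap over centre and stay locked by themselves, then press the blue, the yellow and the green palm button in that order, one at a time, each gently but well down for about half a second and let fully up again before the next. Then push down the red release lever at the tail of the pliers so that they spring fully open, and finish with every button up. Press no button while the pliers are open, keep off the red emergency stop, and leave the screwdriver, the flange and the bottle where they are.

Things in the scene. Friction and masses are not known exactly. Their poses are not given: they have to be found in the camera images.
- fixture: dark steel plate, 290 x 130 x 14 mm, fixed, carrying locking pliers that lie flat, jaws to +x around a brass test bar (fixed), handles to -x. Origin: on the table below the grip point; z up. Plate: x = -0.11 to 0.18. Pivot pin at x = 0.08, top 80 mm above the table; bar and nest x = 0.096 to 0.176, 74 mm high
- pliers_grip (a point): point midway between the two orange handles where they are squeezed, 62 mm above the table, at their mid-height; they run along x (orange 35 mm ahead to 28 mm behind) and close along y, both alike. Round bars 14 mm thick; over the outside 66 mm open, 43 mm locked. A spine 8 mm wide, 12 mm high lies between. Free beside and below, down to 14 mm above the table
- handle_left (a joint): angle of each handle (rad): 0 = open, 0.15 = shut. A spring resists with about 13 N per handle at first, less and less up to 0.105 (over centre), beyond which the handles snap shut and stay locked; above 0.13 counts as locked, below 0.02 as open
- release_pad (a point): middle of the top of the red pad (24 x 30 mm) ending the red release lever; moves with it. Lever hinge: 36 mm to -x of pliers_grip; open, it lies level, pad 88 mm to -x of that point, top 66 mm above the table; locked, it is raised 0.52 rad, pad about 79 mm to -x, top 91 mm. Pushing the raised pad down about 10 mm (6 N) lets the pliers spring open and the lever drop level
- release (a joint): angle of the release lever (rad): 0 = level (pliers open), 0.52 = raised (pliers locked)
- console: grey plate with black edge, 180 x 300 x 20 mm, fixed; origin: centre of its underside, on the table; x towards its back, y along the button row. The three buttons stand in any order at x = -0.035, y = -0.095, 0 and 0.095; a grey box behind them (x = 0.055) carries the emergency stop
- blue_post: palm button: blue domed cap (60 mm across, 29 mm high, flat top 24 mm across) on an upright steel post on the console. Origin: centre of the post's foot, 20 mm above the table; z up, the button's axis. The post's height setting is NOT measured: the top of the unpressed cap lies 83 to 119 mm above this origin, differing by button and run; find it by touch
- yellow_post: palm button: yellow domed cap (60 mm across, 29 mm high, flat top 24 mm across) on an upright steel post on the console. Origin: centre of the post's foot, 20 mm above the table; z up, the button's axis. The post's height setting is NOT measured: the top of the unpressed cap lies 83 to 119 mm above this origin, differing by button and run; find it by touch
- green_post: palm button: green domed cap (60 mm across, 29 mm high, flat top 24 mm across) on an upright steel post on the console. Origin: centre of the post's foot, 20 mm above the table; z up, the button's axis. The post's height setting is NOT measured: the top of the unpressed cap lies 83 to 119 mm above this origin, differing by button and run; find it by touch
- blue (a joint): how far the blue cap is pressed down (m): 0 = up, 0.014 = end of travel. Spring return: it starts to move at 2 N, takes 5.6 N at 0.008, where its switch has closed, and 8.3 N at 0.014, where it meets a hard stop. Beyond 0.008 counts as pressed, below 0.002 as up; more than 40 N breaks it
- yellow (a joint): how far the yellow cap is pressed down (m): 0 = up, 0.014 = end of travel. Spring return: it starts to move at 2 N, takes 5.6 N at 0.008, where its switch has closed, and 8.3 N at 0.014, where it meets a hard stop. Beyond 0.008 counts as pressed, below 0.002 as up; more than 40 N breaks it
- green (a joint): how far the green cap is pressed down (m): 0 = up, 0.014 = end of travel. Spring return: it starts to move at 2 N, takes 5.6 N at 0.008, where its switch has closed, and 8.3 N at 0.014, where it meets a hard stop. Beyond 0.008 counts as pressed, below 0.002 as up; more than 40 N breaks it
- stop_top (a point): centre of the top of the red emergency stop (38 mm across) on its yellow ring on the grey box, 68 mm above the table: must not be pressed
- stop (a joint): how far the emergency stop is pressed (m): 0 = up, 0.006 = down
- driver_grip (a point): middle of the handle of a loose screwdriver lying on the table behind the fixture: leave alone
- flange_mid (a point): centre of a loose steel flange, 90 mm across and 32 mm high, on the table at the robot's side of the console: leave alone
- cleaner_mid (a point): centre of a loose white bottle with blue cap, 60 mm across and 150 mm high, standing behind the console: leave alone

How it is judged:
By the outcome, as a careful person would: the job done as asked, in the order asked, and still so for the second after the job is handed in, with the robot touching nothing.
It also fails if it takes over 69 s, if anything falls off the work surface, if the arm or the gripper's body presses on something with over 40 N, if the wrist force passes 120 N, or if a joint passes its speed limit or range.

## Working session

There is one attempt and no reset: what is moved stays moved. The work goes in short steps, Python scripts to look and compute and a shell command to move; the robot and the scene stay as the last step left them, time stands still between calls to the robot, and variables do not carry over. Pictures are saved under pics/ and viewed, at most 10 in all, crops included, and the job is handed in when it is done.

```bash
mkdir -p pics; ls; python3 - <<'E'
from plant import env
import cv2,numpy as np
o=env.get_obs()
for k in("time_s","position","eef_rot","width","wrist_force"):print(k,o[k])
a=[]
for n in("scene","top"):
    im=env.capture(n);cv2.imwrite(f"pics/{n}0.png",im[:,:,::-1]);
    c=env.get_calibration(n);print(n,c)
print(env.get_calibration("wrist"))
E
```

```text
pics
time_s 0.0
position [ 0.28117245 -0.58533404  0.23023382]
eef_rot [-3.06128984e+00 -6.97212651e-01  8.83498101e-04]
width 0.08504309169565044
wrist_force [0.20367973 0.01745264 0.32166397]
scene {'fx': 492.8089712056846, 'fy': 492.8089712056846, 'cx': 313.9752051854307, 'cy': 198.1920220643791, 'rvec': array([ 2.09732821,  0.7704842 , -0.39133044]), 'tvec': array([-0.39944633, -0.1691401 ,  1.55489588])}
top {'fx': 459.02841263671394, 'fy': 459.02841263671394, 'cx': 314.1301827568284, 'cy': 208.79440194805636, 'rvec': array([ 2.16514606, -2.13034436,  0.14732434]), 'tvec': array([-0.03430977,  0.5758277 ,  1.06007117])}
{'fx': 317.4178020388334, 'fy': 317.4178020388334, 'cx': 316.4495974287732, 'cy': 201.5293440783669, 'tool_from_camera': array([[ 8.77445997e-04, -9.44708176e-01, -3.27911103e-01,
         8.39884728e-02],
       [ 9.99999455e-01,  6.43281795e-04,  8.22576438e-04,
         6.46766853e-05],
       [-5.66155443e-04, -3.27911646e-01,  9.44708226e-01,
        -1.42229623e-01],
       [ 0.00000000e+00,  0.00000000e+00,  0.00000000e+00,
         1.00000000e+00]])}
```

View pics/top0.png

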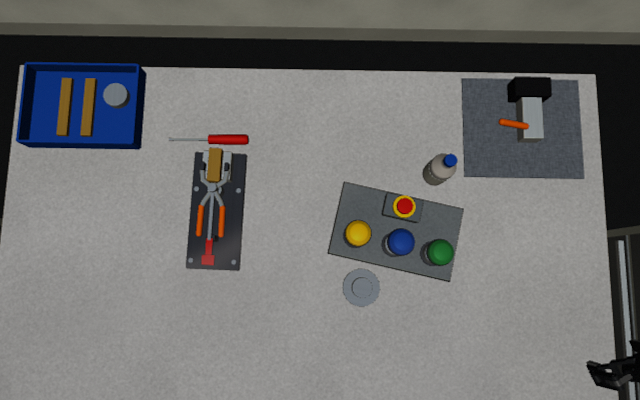

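View pics/scene0.png

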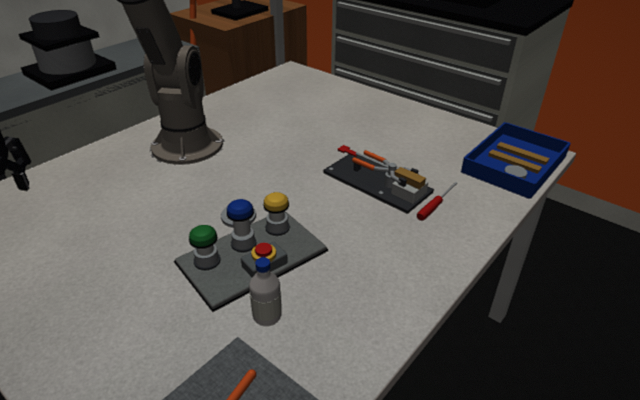

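The top view shows the pliers at about (211,220) with jaws up (+x). The console is at (397,232), with yellow (358,233), blue (400,241), green (439,252), and the stop at (404,206). The flange is at (361,287) and the bottle at (440,168).

```bash
cat > h.py <<'E'
from plant import env
import cv2,numpy as np
from scipy.spatial.transform import Rotation as R
def cam(n,o=None):
    c=env.get_calibration(n);K=np.array([[c['fx'],0,c['cx']],[0,c['fy'],c['cy']],[0,0,1]])
    if n=="wrist":
        T=np.eye(4);T[:3,:3]=R.from_rotvec(o['eef_rot']).as_matrix();T[:3,3]=o['position']
        T=T@c['tool_from_camera'];return K,T[:3,:3],T[:3,3]
    Rm=cv2.Rodrigues(c['rvec'])[0];return K,Rm.T,-Rm.T@c['tvec']
def ray(cm,uv):
    K,Rw,C=cm;d=Rw@np.linalg.inv(K)@np.array([uv[0],uv[1],1.]);return C,d/np.linalg.norm(d)
def onz(cm,uv,z):
    C,d=ray(cm,uv);return C+d*(z-C[2])/d[2]
def tri(cms,uvs):
    A=0;b=0;rs=[ray(c,u) for c,u in zip(cms,uvs)]
    for C,d in rs:
        P=np.eye(3)-np.outer(d,d);A=A+P;b=b+P@C
    x=np.linalg.solve(A,b);return x,[np.linalg.norm((np.eye(3)-np.outer(d,d))@(x-C)) for C,d in rs]
def hsv(im):return cv2.cvtColor(im,cv2.COLOR_RGB2HSV)
RNG=dict(orange=((5,170,90),(14,255,255)),red=((0,180,70),(3,255,255)),yellow=((20,150,90),(32,255,255)),
 blue=((105,130,40),(125,255,255)),green=((50,100,30),(90,255,255)))
def blobs(im,col,box,amin=15):
    x0,y0,x1,y1=box;m=cv2.inRange(hsv(im),*RNG[col]);z=np.zeros_like(m);z[y0:y1,x0:x1]=m[y0:y1,x0:x1]
    if col=="red":
        m2=cv2.inRange(hsv(im),(175,170,70),(180,255,255));z[y0:y1,x0:x1]|=m2[y0:y1,x0:x1]
    cs=cv2.findContours(z,cv2.RETR_EXTERNAL,cv2.CHAIN_APPROX_NONE)[0]
    return sorted([c for c in cs if cv2.contourArea(c)>=amin],key=cv2.contourArea,reverse=True)
def cen(c):
    M=cv2.moments(c);return np.array([M['m10'],M['m01']])/M['m00']
E
python3 - <<'E'
from h import *
t=cv2.imread("pics/top0.png")[:,:,::-1].copy();s=cv2.imread("pics/scene0.png")[:,:,::-1].copy()
ct,cs=cam("top"),cam("scene")
for c in blobs(t,"orange",(180,190,250,250)):
    print("or",cen(c),cv2.contourArea(c),onz(ct,cen(c),.062), cv2.boundingRect(c))
for c in blobs(t,"red",(180,230,250,275),8):
    print("red",cen(c),cv2.contourArea(c),onz(ct,cen(c),.066),cv2.boundingRect(c), [onz(ct,p,.066)[:2].round(3) for p in cv2.boxPoints(cv2.minAreaRect(c))])
for c in blobs(t,"red",(385,190,425,225)): print("stop",onz(ct,cen(c),.068))
# cap centre: mid of cap silhouette, triangulated
for col,bt,bs in(("yellow",(340,215,375,250),(255,185,295,215)),("blue",(380,222,420,260),(220,195,258,222)),("green",(420,235,460,270),(185,220,222,250))):
    a,b=blobs(t,col,bt),blobs(s,col,bs)
    ea,eb=cv2.minEnclosingCircle(a[0]),cv2.minEnclosingCircle(b[0])
    x,e=tri((ct,cs),(cen(a[0]),cen(b[0])));print(col,cen(a[0]),ea,cen(b[0]),x,e)
h=hsv(t)
# plate (dark) and console outlines
g=cv2.cvtColor(t,cv2.COLOR_RGB2GRAY)
for nm,box,z in(("fix",(175,145,260,280),.014),("con",(320,175,470,290),.020)):
    x0,y0,x1,y1=box;m=np.zeros_like(g);m[y0:y1,x0:x1]=(g[y0:y1,x0:x1]<(75 if nm=="fix" else 110))*255
    m=cv2.morphologyEx(m,cv2.MORPH_OPEN,np.ones((5,5)));m=cv2.morphologyEx(m,cv2.MORPH_CLOSE,np.ones((9,9)))
    c=max(cv2.findContours(m,cv2.RETR_EXTERNAL,2)[0],key=cv2.contourArea)
    r=cv2.minAreaRect(c);p=np.array([onz(ct,q,z)[:2] for q in cv2.boxPoints(r)])
    print(nm,r,p.round(4).tolist(),p.mean(0),[np.linalg.norm(p[i]-p[i-1]) for i in range(2)],[np.degrees(np.arctan2(*(p[i]-p[i-1])[::-1])) for i in range(4)])
E
```

```text
or [199.35100118 220.34393404] 141.5 [0.54161563 0.24325029 0.062     ] (196, 205, 8, 32)
or [221.13947991 221.08510638] 141.0 [0.54069414 0.19213949 0.062     ] (218, 206, 7, 31)
red [208.568      245.92266667] 62.5 [0.48197523 0.21784279 0.066     ] (206, 238, 7, 16) [array([0.5  , 0.225]), array([0.5  , 0.211]), array([0.466, 0.209]), array([0.466, 0.223])]
stop [ 0.58302384 -0.23548371  0.068     ]
yellow [357.92522046 232.72345679] ((357.8368835449219, 232.7588653564453), 12.786378860473633) [275.18286537 199.58675306] [ 0.51416164 -0.12532787  0.10145186] [np.float64(0.0012548477489922434), np.float64(0.0012548477489923598)]
blue [400.89924763 241.59142951] ((400.98486328125, 241.63636779785156), 13.249866485595703) [238.9669967  208.72937294] [ 0.49438762 -0.2184856   0.11940472] [np.float64(0.0015183360504763422), np.float64(0.0015183360504762147)]
green [440.21836735 252.03061224] ((440.07574462890625, 251.9646453857422), 13.083641052246094) [201.93648764 234.94757033] [ 0.47447131 -0.31145986  0.09283804] [np.float64(0.0011968729716151864), np.float64(0.0011968729716152694)]
fix ((216.11428833007812, 210.5074920654297), (53.197227478027344, 116.55294799804688), 3.7517294883728027) [[0.4334, 0.2825], [0.722, 0.2794], [0.7152, 0.1463], [0.4272, 0.1541]] [0.57444375 0.21557509] [np.float64(0.12857390459159282), np.float64(0.28862377908337894)] [np.float64(87.22176244069043), np.float64(-0.6225655760073903), np.float64(-92.9349669479635), np.float64(178.45254036091896)]
con ((396.1483154296875, 231.1473388671875), (125.79212188720703, 74.95223999023438), 12.804265975952148) [[0.4703, -0.0565], [0.6502, -0.0951], [0.5857, -0.395], [0.4088, -0.3501]] [ 0.52876501 -0.22417577] [np.float64(0.2999914983549821), np.float64(0.1840393374183988)] [np.float64(78.16384024898474), np.float64(-12.122058076706695), np.float64(-102.14352793574758), np.float64(165.7766070947231)]
```

```bash
cat >> h.py <<'E'
def go(x,y,z,yaw=None):
    o=env.get_obs();M=R.from_rotvec(o['eef_rot']).as_matrix()
    y0=np.degrees(np.arctan2(M[1,0],M[0,0]))
    s=M.T@(np.array([x,y,z])-o['position'])
    print("shift",s.round(4),"turn frac",None if yaw is None else round(-((yaw-y0+180)%360-180)/60,3),"yaw",round(y0,2),"tilt",M[:,2].round(4))
E
python3 -c "
from h import *
go(.5377,.2178,.20,-1.5)"
```

```text
shift [ 0.579  -0.6128  0.0314] turn frac 0.453 yaw 25.66 tilt [-9.0e-04  1.5e-03 -1.0e+00]
```

```bash
python3 -m handwheel '[0.579,-0.613,0,0.453,1, 0.579,-0.613,0,0.453,1, 0.579,-0.613,0,0.453,1, 0.579,-0.613,0,0.453,1, 0.579,-0.613,0,0.453,1, 0.579,-0.613,0,0.453,1, 0.579,-0.613,0,0.453,1, 0.579,-0.613,0,0.453,1, 0.579,-0.613,0,0.453,1, 0.579,-0.613,0,0.453,1, 0.579,-0.613,0,0.453,1, 0.579,-0.613,0,0.453,1, 0.579,-0.613,0,0.453,1, 0.579,-0.613,0,0.453,1, 0.579,-0.613,0,0.453,1, 0.579,-0.613,0,0.453,1, 0.579,-0.613,0,0.453,1, 0.579,-0.613,0,0.453,1, 0.579,-0.613,0.031,0.453,1, 0.579,-0.613,0.031,0.453,1]'
python3 - <<'E'
from h import *
o=env.get_obs();print(o['time_s'],o['position'],o['joint_positions'])
im=env.capture("wrist");cv2.imwrite("pics/w1.png",im[:,:,::-1]);cw=cam("wrist",o)
for c in blobs(im,"orange",(0,0,640,400),150):
    print("or",cen(c),cv2.contourArea(c),onz(cw,cen(c),.062),[onz(cw,p,.062)[:2].round(4).tolist() for p in cv2.boxPoints(cv2.minAreaRect(c))])
for c in blobs(im,"red",(0,0,640,400),150):
    print("red",cen(c),cv2.contourArea(c),onz(cw,cen(c),.066))
go(.5377,.2178,.037,-1.5)
E
```

```text
time_s: 2.1
position: [0.5352, 0.2153, 0.1963]
eef_rot: [3.137, -0.041, -0.012]
wrist_force: [-0.2, 0.4, -0.9]
width: 0.0854
gripper_force: 0.0
2.1 [0.53518273 0.21533579 0.19631488] [-0.06488824  0.33307243 -0.48811028  1.74024395  0.17060104  1.11938924
 -2.20349073]
or [286.48327003 181.70283957] 921.5 [0.5419828 0.2410696 0.062    ] [[0.5048, 0.2502], [0.5769, 0.2456], [0.5766, 0.2334], [0.5044, 0.2371]]
or [343.26148796 181.44784829] 914.0 [0.54084773 0.18985296 0.062     ] [[0.5034, 0.1969], [0.5758, 0.1953], [0.5752, 0.1835], [0.5028, 0.1841]]
red [316.2091358 258.1382716] 675.0 [0.46541033 0.21623437 0.066     ]
shift [ 0.0021 -0.0027  0.1612] turn frac -0.001 yaw -1.55 tilt [-0.005  -0.0028 -1.    ]
```

View pics/w1.png

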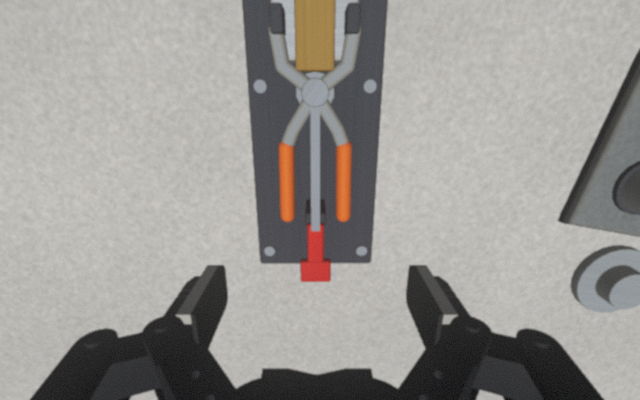

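The wrist view shows both handles (286,182) and (343,181) open, lever pad at (316,270) level, nothing in the way of the fingers. Descending halfway, then checking the offset.

```bash
python3 -m handwheel '[0,0.0015,0.04,0,1, 0,0.0015,0.08,0,1, 0,0.0015,0.08,0,1, 0,0.0015,0.08,0,1]'
python3 - <<'E'
from h import *
o=env.get_obs();im=env.capture("wrist");cw=cam("wrist",o)
for c in blobs(im,"orange",(0,0,640,400),150): print(onz(cw,cen(c),.062))
go(.5377,.2162,.037,-1.6)
E
```

```text
time_s: 2.55
position: [0.5384, 0.2155, 0.1214]
eef_rot: [3.141, -0.043, 0.001]
wrist_force: [0.4, 0.3, 0.8]
width: 0.0853
gripper_force: 0.0
[0.54113832 0.18989684 0.062     ]
[0.54225279 0.24123044 0.062     ]
shift [-0.0019  0.0002  0.0856] turn frac 0.001 yaw -1.56 tilt [ 0.0031  0.0012 -1.    ]
```

```bash
python3 -m handwheel '[-0.001,0,0.04,0,1, -0.001,0,0.07,0,1, -0.001,0,0.084,0,1, -0.001,0,0.084,0,1, -0.001,0,0.084,0,0.7, -0.001,0,0.084,0,0.5, -0.001,0,0.084,0,0.4, -0.001,0,0.084,0,0.4]'; python3 -m handwheel '[0,0,0,0,0.3, 0,0,0,0,0.2, 0,0,0,0,0.1, 0,0,0,0,0, 0,0,0,0,-0.1, 0,0,0,0,-0.1, 0,0,0,0,-0.1, 0,0,0,0,-0.1]'
```

```text
time_s: 3.4
position: [0.5379, 0.2162, 0.0395]
eef_rot: [3.141, -0.042, 0.004]
wrist_force: [-3.5, -2.9, 11.6]
width: 0.06
gripper_force: 12.9
time_s: 4.2
position: [0.538, 0.2163, 0.039]
eef_rot: [-3.141, 0.043, -0.004]
wrist_force: [-4.6, -1.6, 12.5]
width: 0.0403
gripper_force: 58.4
```

```bash
python3 -m handwheel '[0,0,0,0,0.3, 0,0,0,0,1, 0,0,0,0,1, 0,0,0,0,1, 0,0,-0.05,0,1, 0,0,-0.1,0,1, 0,0,-0.15,0,1, 0,0,-0.165,0,1, 0,0,-0.165,0,1, 0,0,-0.165,0,1]'
python3 - <<'E'
from h import *
o=env.get_obs();im=env.capture("wrist");cv2.imwrite("pics/w2.png",im[:,:,::-1]);cw=cam("wrist",o)
for c in blobs(im,"orange",(0,0,640,400),150): print(onz(cw,cen(c),.062))
for c in blobs(im,"red",(0,0,640,400),150): print("red",cen(c),cv2.boundingRect(c),onz(cw,cen(c),.085))
print(o['width'])
M=R.from_rotvec(o['eef_rot']).as_matrix()
for q in [(.494,-.218,.2),(.514,-.125,.2),(.4745,-.311,.2)]: go(*q,-12.2)
E
```

```text
time_s: 5.2
position: [0.5361, 0.2153, 0.1999]
eef_rot: [3.14, -0.042, -0.003]
wrist_force: [-0.1, 0.4, -0.3]
width: 0.0854
gripper_force: 0.0
[0.53831713 0.20157008 0.062     ]
[0.53922127 0.22966833 0.062     ]
red [315.17370892 240.76727029] (309, 228, 14, 31) [0.49362157 0.2168395  0.085     ]
0.0853543877149513
shift [-3.02e-02  4.34e-01 -1.00e-04] turn frac 0.178 yaw -1.52 tilt [-0.0035 -0.0017 -1.    ]
shift [-1.260e-02  3.405e-01 -3.000e-04] turn frac 0.178 yaw -1.52 tilt [-0.0035 -0.0017 -1.    ]
shift [-4.720e-02  5.275e-01  2.000e-04] turn frac 0.178 yaw -1.52 tilt [-0.0035 -0.0017 -1.    ]
```

View pics/w2.png

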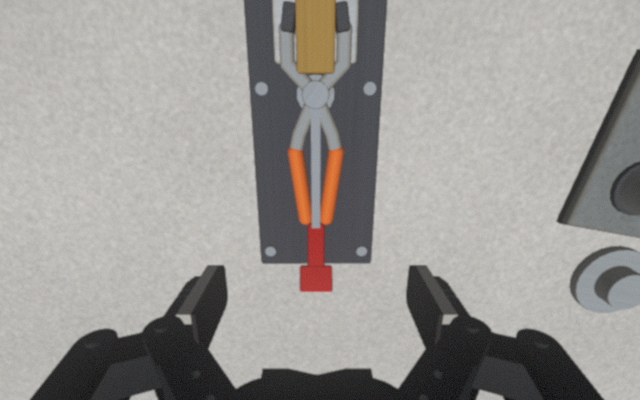

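The handles at (301,187) and (331,187) have closed to 42 mm over the outside and the lever pad at (316,278) is raised, so the pliers are locked. Going above blue with the gripper shutting.

```bash
python3 -m handwheel '[-0.03,0.434,0,0,-1, -0.03,0.434,0,0,-1, -0.03,0.434,0,0,-1, -0.03,0.434,0,0,-1, -0.03,0.434,0,0,-1, -0.03,0.434,0,0,-1, -0.03,0.434,0,0,-1, -0.03,0.434,0,0,-1, -0.03,0.434,0,0,-1, -0.03,0.434,0,0,-1, -0.03,0.434,0,0,-1, -0.03,0.434,0,0,-1]'
python3 - <<'E'
from h import *
o=env.get_obs();im=env.capture("wrist");cv2.imwrite("pics/w3.png",im[:,:,::-1]);cw=cam("wrist",o)
for n,z in(("blue",.119),("yellow",.101),("green",.093)):
  for c in blobs(im,n,(0,0,640,400),300)[:1]: print(n,cen(c),cv2.contourArea(c),cv2.boundingRect(c),onz(cw,cen(c),z))
print(o['width'],o['joint_positions'])
go(.4944,-.218,.15)
E
```

```text
time_s: 6.45
position: [0.495, -0.2154, 0.1998]
eef_rot: [-3.14, 0.038, 0.004]
wrist_force: [0.4, 0.3, -0.2]
width: -0.0001
gripper_force: 0.0
blue [320.97759234 210.13888889] 4314.0 (283, 173, 77, 75) [ 0.49457798 -0.21915791  0.119     ]
yellow [201.48901649 179.45086781] 3831.5 (166, 144, 74, 71) [ 0.51565013 -0.12597275  0.101     ]
green [432.15057877 219.12782029] 3398.0 (397, 186, 71, 66) [ 0.47437689 -0.3132026   0.093     ]
-0.00010548179289903763 [ 0.54915429  0.23922091 -0.25512205  1.83121515  0.0666151   1.08242694
 -1.32567604]
shift [-0.0007  0.0029  0.0502] turn frac None yaw -1.35 tilt [-0.0017  0.0014 -1.    ]
```

View pics/w3.png

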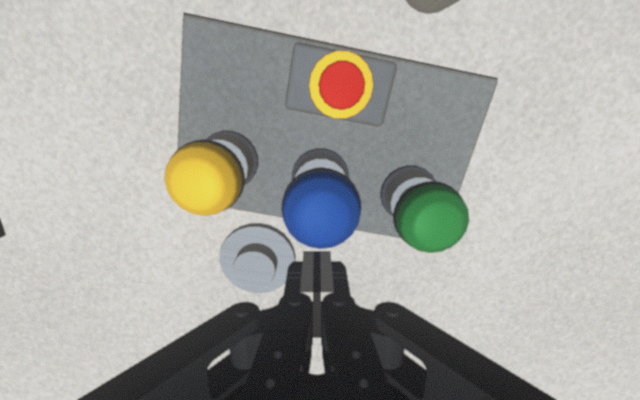

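The wrist view shows blue (321,210), yellow (201,179), green (432,219) and the stop well clear at (341,85). The shut fingertips are centred on the blue axis line. Descending to feel for the cap.

```bash
python3 -m handwheel '[-0.0005,0.003,0.03,0,-1, -0.0005,0.003,0.05,0,-1, -0.0005,0.003,0.05,0,-1, -0.0005,0.003,0.05,0,-1]'; for i in 1; do python3 -m handwheel '[0,0,0.004,0,-1, 0,0,0.004,0,-1, 0,0,0.004,0,-1]'; done;  python3 -m handwheel '[0,0,0.004,0,-1, 0,0,0.004,0,-1, 0,0,0.004,0,-1]'
```

```text
time_s: 6.9
position: [0.4951, -0.219, 0.1514]
eef_rot: [-3.141, 0.038, 0.0]
wrist_force: [-0.0, 0.6, -0.6]
width: 0.0005
gripper_force: 0.0
time_s: 7.2
position: [0.4953, -0.2202, 0.148]
eef_rot: [3.141, -0.041, 0.002]
wrist_force: [1.3, 0.4, 0.2]
width: -0.0
gripper_force: 0.0
time_s: 7.5
position: [0.4947, -0.2202, 0.1432]
eef_rot: [3.141, -0.042, -0.0]
wrist_force: [0.1, 0.6, 0.4]
width: 0.0
gripper_force: 0.0
```

```bash
python3 -m handwheel '[0,0,0.004,0,-1, 0,0,0.004,0,-1, 0,0,0.004,0,-1]';  python3 -m handwheel '[0,0,0.003,0,-1, 0,0,0.003,0,-1, 0,0,0.003,0,-1]'
```

```text
time_s: 7.8
position: [0.4947, -0.2201, 0.1391]
eef_rot: [-3.141, 0.042, 0.001]
wrist_force: [0.8, 0.5, -0.9]
width: 0.0005
gripper_force: 0.0
time_s: 8.1
position: [0.4951, -0.2203, 0.1366]
eef_rot: [3.141, -0.042, 0.001]
wrist_force: [0.3, 0.3, 1.6]
width: -0.0005
gripper_force: 1.1
```

```bash
python3 -m handwheel '[0,0,0.002,0,-1, 0,0,0.002,0,-1, 0,0,0.002,0,-1]'
```

```text
time_s: 8.4
position: [0.4951, -0.2203, 0.1345]
eef_rot: [3.141, -0.042, 0.001]
wrist_force: [0.3, -0.8, 2.8]
width: -0.0001
gripper_force: 1.6
```

```bash
python3 -m handwheel '[0,0,0.005,0,-1, 0,0,0.0095,0,-1, 0,0,0.0095,0,-1, 0,0,0.0095,0,-1, 0,0,0.0095,0,-1]'
```

```text
time_s: 8.9
position: [0.4952, -0.2203, 0.1253]
eef_rot: [3.141, -0.042, 0.001]
wrist_force: [-0.6, 0.8, 7.2]
width: -0.0001
gripper_force: 3.7
```

```bash
python3 -m handwheel '[0,0,0,0,-1, 0,0,0,0,-1, 0,0,0,0,-1, 0,0,-0.02,0,-1, 0,0,-0.035,0,-1, 0,0,-0.035,0,-1, 0.0177,-0.0952,-0.035,0,-1, 0.0177,-0.0952,-0.035,0,-1, 0.0177,-0.0952,-0.035,0,-1, 0.0177,-0.0952,-0.01,0,-1, 0.0177,-0.0952,-0.003,0,-1, 0.0177,-0.0952,-0.003,0,-1, 0.0177,-0.0952,-0.003,0,-1]'; python3 -m handwheel '[0,0,0.004,0,-1, 0,0,0.004,0,-1, 0,0,0.004,0,-1]'
```

```text
time_s: 10.2
position: [0.5148, -0.126, 0.1276]
eef_rot: [-3.141, 0.043, 0.001]
wrist_force: [0.2, -0.5, 0.5]
width: -0.0002
gripper_force: 0.0
time_s: 10.5
position: [0.5152, -0.1257, 0.1241]
eef_rot: [3.141, -0.042, 0.001]
wrist_force: [0.2, 0.3, 0.7]
width: 0.0
gripper_force: 0.0
```

```bash
python3 -m handwheel '[0,0,0.003,0,-1, 0,0,0.003,0,-1, 0,0,0.003,0,-1]'; python3 -m handwheel '[0,0,0.003,0,-1, 0,0,0.003,0,-1, 0,0,0.003,0,-1]'
```

```text
time_s: 10.8
position: [0.515, -0.1255, 0.1208]
eef_rot: [3.141, -0.042, -0.0]
wrist_force: [0.5, -0.4, -0.4]
width: 0.0002
gripper_force: 0.0
time_s: 11.1
position: [0.5149, -0.1255, 0.1177]
eef_rot: [3.141, -0.042, -0.0]
wrist_force: [0.0, 0.2, 0.7]
width: 0.0002
gripper_force: 0.0
```

```bash
python3 -m handwheel '[0,0,0.002,0,-1, 0,0,0.002,0,-1, 0,0,0.002,0,-1]'; python3 -m handwheel '[0,0,0.001,0,-1, 0,0,0.002,0,-1, 0,0,0.002,0,-1]'
```

```text
time_s: 11.4
position: [0.515, -0.1255, 0.1158]
eef_rot: [3.141, -0.042, -0.0]
wrist_force: [-0.3, -0.1, -0.5]
width: 0.0001
gripper_force: 0.0
time_s: 11.7
position: [0.5152, -0.1255, 0.114]
eef_rot: [3.141, -0.042, 0.001]
wrist_force: [-0.4, 0.1, 1.2]
width: -0.0
gripper_force: 1.1
```

```bash
python3 -m handwheel '[0,0,0.006,0,-1, 0,0,0.0115,0,-1, 0,0,0.0115,0,-1, 0,0,0.0115,0,-1, 0,0,0.0115,0,-1]'
```

```text
time_s: 12.2
position: [0.5155, -0.1256, 0.1027]
eef_rot: [3.141, -0.042, 0.001]
wrist_force: [-2.2, -0.1, 6.7]
width: 0.0006
gripper_force: 3.6
```

```bash
python3 -m handwheel '[0,0,0,0,-1, 0,0,0,0,-1, 0,0,0,0,-1, 0,0,-0.03,0,-1, 0,0,-0.065,0,-1, 0,0,-0.065,0,-1, -0.0366,0.1873,-0.065,0,-1, -0.0366,0.1873,-0.065,0,-1, -0.0366,0.1873,-0.065,0,-1, -0.0366,0.1873,-0.065,0,-1, -0.0366,0.1873,-0.065,0,-1, -0.0366,0.1873,-0.065,0,-1, -0.0366,0.1873,-0.03,0,-1, -0.0366,0.1873,-0.015,0,-1, -0.0366,0.1873,-0.015,0,-1, -0.0366,0.1873,-0.015,0,-1]'; python3 -m handwheel '[0,0,0.003,0,-1, 0,0,0.003,0,-1, 0,0,0.003,0,-1]'; python3 -m handwheel '[0,0,0.003,0,-1, 0,0,0.003,0,-1, 0,0,0.003,0,-1]'
```

```text
time_s: 13.8
position: [0.4741, -0.3103, 0.1172]
eef_rot: [-3.141, 0.038, 0.0]
wrist_force: [0.6, 0.7, 0.1]
width: -0.0002
gripper_force: 0.0
time_s: 14.1
position: [0.4739, -0.3119, 0.115]
eef_rot: [3.141, -0.041, 0.002]
wrist_force: [0.6, -0.7, 0.0]
width: -0.0001
gripper_force: 0.0
time_s: 14.4
position: [0.4738, -0.312, 0.1117]
eef_rot: [3.141, -0.042, 0.001]
wrist_force: [0.0, -0.4, 1.7]
width: -0.0001
gripper_force: 0.8
```

```bash
python3 -m handwheel '[0,0,0.0015,0,-1, 0,0,0.0015,0,-1, 0,0,0.0015,0,-1]'
```

```text
time_s: 14.7
position: [0.4738, -0.312, 0.1101]
eef_rot: [3.141, -0.042, 0.001]
wrist_force: [0.4, -0.4, 2.7]
width: 0.0
gripper_force: 1.1
```

```bash
python3 -m handwheel '[0,0,0.005,0,-1, 0,0,0.0095,0,-1, 0,0,0.0095,0,-1, 0,0,0.0095,0,-1, 0,0,0.0095,0,-1]'
```

```text
time_s: 15.2
position: [0.4739, -0.312, 0.1008]
eef_rot: [3.141, -0.042, 0.001]
wrist_force: [-0.0, -0.6, 6.7]
width: 0.0001
gripper_force: 3.2
```

```bash
python3 -m handwheel '[0,0,0,0,-1, 0,0,0,0,-1, 0,0,0,0,-1, 0,0,-0.04,0,-1, 0,0,-0.08,0,-1, 0,0,-0.08,0,-1, -0.028,-0.53,-0.08,0,-1, -0.028,-0.53,-0.08,0,-1, -0.028,-0.53,-0.08,0,-1, -0.028,-0.53,-0.08,0,-1, -0.028,-0.53,-0.08,0,-1, -0.028,-0.53,-0.08,0,-1, -0.028,-0.53,-0.08,0,-1, -0.028,-0.53,-0.08,0,-1, -0.028,-0.53,-0.08,0,-1, -0.028,-0.53,-0.08,0,-1, -0.028,-0.53,-0.08,0,-1, -0.028,-0.53,-0.08,0,-1, -0.028,-0.53,-0.08,0,-1, -0.028,-0.53,-0.08,0,-1]'; python3 -m handwheel '[0,0,0,0,-1, 0,0,0,0,-1]'
python3 - <<'E'
from h import *
im=env.capture("top");cv2.imwrite("pics/t2.png",im[:,:,::-1][120:300,170:480].repeat(2,0).repeat(2,1))
o=env.get_obs();im=env.capture("wrist");cw=cam("wrist",o);cv2.imwrite("pics/w4.png",im[:,:,::-1])
for c in blobs(im,"red",(0,0,640,400),150): print("red",cen(c),cv2.boundingRect(c),onz(cw,cen(c),.088))
go(.4587,.218,.098)
E
```

```text
time_s: 17.2
position: [0.4593, 0.2168, 0.1792]
eef_rot: [3.139, -0.045, -0.003]
wrist_force: [-0.0, -1.4, -0.5]
width: 0.0002
gripper_force: 0.0
time_s: 17.4
position: [0.4598, 0.2173, 0.1801]
eef_rot: [3.14, -0.046, -0.0]
wrist_force: [1.3, -1.0, 0.4]
width: -0.0003
gripper_force: 0.0
red [315.69021607 190.43287206] (298, 148, 37, 74) [0.47161202 0.21730402 0.088     ]
shift [-0.0011 -0.0001  0.0823] turn frac None yaw -1.61 tilt [ 2.e-04 -4.e-04 -1.e+00]
```

View pics/w4.png

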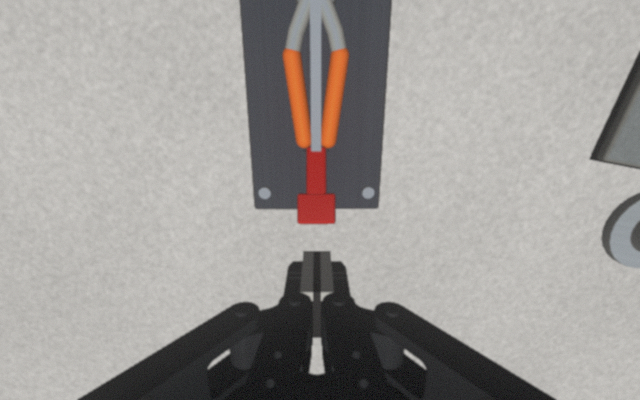

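View pics/t2.png

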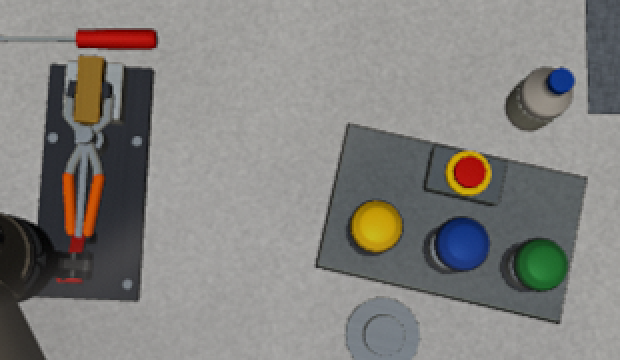

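The wrist view shows the pad at (316,208), about x=0.459, straight under the tips, with the pliers still locked. In the top view all the buttons and loose things are in place.

```bash
python3 -m handwheel '[-0.001,0,0.04,0,-1, -0.001,0,0.08,0,-1, -0.001,0,0.08,0,-1, -0.001,0,0.08,0,-1]'; python3 -m handwheel '[0,0,0.006,0,-1, 0,0,0.012,0,-1, 0,0,0.012,0,-1]'; python3 -m handwheel '[0,0,0.005,0,-1, 0,0,0.010,0,-1, 0,0,0.010,0,-1]'
```

```text
time_s: 17.9
position: [0.4584, 0.2187, 0.1006]
eef_rot: [3.141, -0.042, -0.002]
wrist_force: [-0.1, 0.2, 0.4]
width: 0.0001
gripper_force: 0.0
time_s: 18.2
position: [0.4597, 0.2197, 0.0896]
eef_rot: [-3.14, 0.042, -0.005]
wrist_force: [1.4, 0.4, 1.2]
width: 0.0005
gripper_force: 0.7
time_s: 18.5
position: [0.458, 0.2183, 0.0777]
eef_rot: [3.14, -0.042, -0.002]
wrist_force: [-0.5, 0.1, 0.7]
width: 0.0
gripper_force: 0.0
```

The force has dropped off, so it has probably released. Lifting clear and checking.

```bash
python3 -m handwheel '[0,0,0,0,-1, 0,0,0,0,-1, 0,0,-0.04,0,-1, 0,0,-0.08,0,-1, 0,0,-0.12,0,-1, 0,0,-0.12,0,-1, 0,0,-0.12,0,-1, 0,0,-0.12,0,-1]'
python3 - <<'E'
from h import *
o=env.get_obs();im=env.capture("wrist");cw=cam("wrist",o);cv2.imwrite("pics/w5.png",im[:,:,::-1])
for c in blobs(im,"orange",(0,0,640,400),150): print(onz(cw,cen(c),.062))
for c in blobs(im,"red",(0,0,640,400),150): print("red",cen(c),onz(cw,cen(c),.066))
E
```

```text
time_s: 19.3
position: [0.4578, 0.2182, 0.1971]
eef_rot: [3.14, -0.042, -0.003]
wrist_force: [-0.8, -0.8, -0.5]
width: -0.0002
gripper_force: 0.0
[0.54191599 0.18999734 0.062     ]
[0.54314997 0.24114103 0.062     ]
red [317.23353194 181.14018537] [0.46599865 0.21656246 0.066     ]
```

View pics/w5.png

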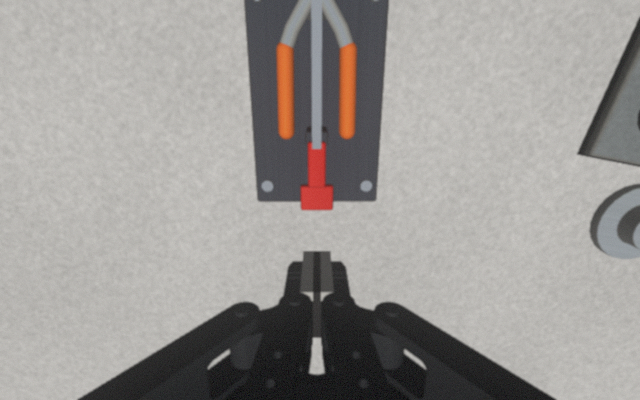

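The handles at (286,90) and (347,90) are parallel again, 51 mm apart as at the start. The pad at (317,197) is level, so the pliers are fully open.

```bash
python3 -c "
from plant import env
print(env.job_done())"
```

```text
the job is handed in; nothing more can be done
None
```

I ran the full cycle and handed it in at about 19 s: the pliers were squeezed until they locked, the blue, yellow and green buttons were pressed in that order, and the release lever was pushed so the pliers sprang fully open. The last pictures showed the buttons up and the loose items in place, and I kept the arm off the emergency stop; no verdict was shown.

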